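Lock the lid collar of the wide dust pot

TASK

Two aluminium dust pots are screwed to the workshop bench; the wide one is about to be connected and its lid is still unlocked. Turn the wide pot's black lock collar clockwise by its upright post until the post lines up with the raised rib on the lid (it can be turned too far), and let go. Leave the collar of the narrow pot as it is.

Things in the scene. Friction and masses are not known exactly. Their poses are not given: they have to be found in the camera images.
- wide_pot: Wide dust pot: aluminium can 150 mm across, 115 mm high, on a 170 mm foot, screwed down, left or right of the narrow pot. Origin: centre of its underside, on the collar's axis; z up. On its lid (top 125 mm above the bench) one black rib, 38 x 9 mm, 5 mm high, points outward along the pot's own -x from the middle plug (26 mm across, top at 135 mm): the locked mark.
- wide_collar (a joint): Angle (rad) of the wide pot's collar, a captive black ring 158 mm across, top 129 mm above the bench, turning about the pot's axis. 0 = post in line with the rib (locked); positive = post counter-clockwise of the rib seen from above. Starts at 0.6 to 1.35; clockwise lowers it. Can overrun to -0.5; opens to 1.7. Friction about 3 N at the post, no spring: stays where left.
- wide_post (a point): Centre, half-way up, of the steel post that turns the wide collar: an upright round pin 18 mm in diameter, 45 mm high, 75 mm from the pot's axis, standing 129 to 174 mm above the bench (this point 151.5 mm). z up; the point's -x axis points outward from the pot's axis to the post.
- narrow_post (a point): Centre, half-way up, of the like post (18 x 45 mm) on the narrow pot's collar, not to be moved. That pot is a can 100 mm across and 135 mm high, also screwed down; its post is 50 mm from its axis, its top 194 mm above the bench. Its collar may be part open too and turns as easily.
There are look-alikes about, which are no part of the job. Leave any green look-alike of the wide_pot alone.

How it is judged:
By the outcome, as a careful person would: the job done as asked, in the order asked, and still so for the second after the job is handed in, with the robot touching nothing.
It also fails if it takes over 32 s, if anything falls off the work surface, if the arm or the gripper's body presses on something with over 40 N, if the wrist force passes 120 N, or if a joint passes its speed limit or range.

ROBOT

A 7-joint arm with a two-finger parallel gripper is mounted at the origin on the work surface. World frame = base frame: x ahead of the robot, y to its left, z up, the work surface at z = 0. Lengths are in m, angles in rad, forces in N, time in s.
With the tool pointing down it reaches from about 0.4 to 0.85 m from the base axis. Payload 10.4 kg.
Tool frame: the origin (TCP) lies on the centre line of the jaws, within the pads' length; the fingertips stand 14 mm ahead of it and the grasp point (between the pads) lies 5 mm behind it; z points along the fingers, y is the line along which they close (so a half turn about z gives the same grasp; the last joint's range is limited). The gripper opens to 85 mm and grips with 20 to 120 N. Pads are 22 mm wide; open, the fingers measure 114 mm over their backs; the gripper's body (76 mm by 85 mm) begins 54 mm behind the grasp point. The pads swing forward as they close: fully open they stand 13 mm farther back than shut.
Start: joints at [-1.31, 0.332, -0.065, 1.46, 0.022, 1.35, -0.088], TCP at [0.175, 0.6, 0.245] pointing down, gripper open.
Joint ranges: [-2.6, 2.6], [-0.5, 2.12], [-1.47, 1.34], [0.16, 2.42], [-1.27, 4.41], [0.06, 2.06], [-2.6, 2.6]. Speed limits (rad/s): [2.22, 2.22, 2.79, 2.79, 3.14, 3.14, 3.14].

INTERFACE

Orientations are given as a 3x3 rotation matrix whose columns are the frame's x, y, z axes.
In Python, from station import manip, eyes gives the robot as it stands.
- The arm moves only by the tool step_arm, never from a script. Its argument "deltas" is a list that holds one entry, the list of rows, each a list of 6 numbers: the shift along the world's x, y, z in m, then the turn, a rotation vector about the world's x, y, z in rad. In form: [[[x, y, z, wx, wy, wz], ...]]. A call has 1 to 10 rows; each row is the pose to reach, as a shift and turn from the pose commanded when the call began; what a row does not reach only later rows make up. A row lasts 1/10 s, in which the tool goes at most 50 mm and 8.59 degrees, less where a joint would pass 70% of its speed; a pose out of reach is approached as far as the arm can. A call with a gripper value outside its range is refused whole. "grip" is the closure, from 0 (fully open) to 1 (shut), set as the call begins (left out, the last holds). The fingers move at their own pace and stop on an object; "grip_force" is the grip in N (left out, the last holds). Time passes only in rows, so rows that repeat a pose let the fingers close. It gives the time, the measured TCP pose, the force, the opening and the grip force at its end, in the units of the state.
- manip.state(): the state, without advancing time (a new reading comes with each control period).
- eyes.camera(name): name is "scene" or "top" or "wrist"; returns a dict with "pixels" (420x560x3 uint8, red, green, blue), "fx", "fy", "cx", "cy" (pixels), "origin" and "orientation" of the camera in the world. Camera axes: x right, y down, z forward; pixel columns grow to the right and rows downward; lengths in m; the calibration is good to about 2 mm. A picture is of the moment at which its call begins. There is no depth.
- manip.hand_in(): hands the job in; it is judged then, once.
Trained networks look in a picture, given as the dict that the camera call returned (one of the last four; its "shot" number tells which), for a name from the list of things; names that differ only in an ending like _2 or _b are one class to them, and where a whole thing is asked for, a point or a joint stands for the part that bears it (a point fixed in the world has none). Each returns a list of dicts, best first, with "score" (0 to 1); they miss things now and then, are a little off and sometimes report something else, mostly with a low value. They report only what shows in the picture. A call takes as long as a camera call. They do not tell look-alikes from the thing itself.
- eyes.search_frame(name, picture): "rect" ([left, top, right, bottom] in pixels, round what is visible of it).
- eyes.spot_point(name, picture): "point" ([column, row] in pixels: a listed point, or the origin of a listed thing).
The state is a dict: "clock": time; "qpos": joint angles; "joint_velocities": joint speeds; "joint_efforts": joint torques, N m; "ee_pos": TCP position; "ee_rot": TCP orientation; "contact_force": force on the tool from outside, world axes, zero at the start; "wrist_torque": the same for the moment, N m; "opening": finger opening in m; "grip_force": force on a finger pad.
Only numpy, scipy, OpenCV 4.12 (cv2) and the standard library are available. Lean on these libraries where they do the work, as an engineer would, in place of code of your own. Each camera call takes 0.05 s, during which the arm holds its last target. There are 200 camera calls.

## Working session

There is one attempt and no reset: what is moved stays moved. The work goes in short steps, Python scripts to look and compute and a tool call to move; the robot and the scene stay as the last step left them, time stands still between calls to the robot, and variables do not carry over. Pictures are saved under pics/ and viewed, at most 10 in all, crops included, and the job is handed in when it is done.

Besides the shell and the picture viewer there is one more tool, called after ">>>" by a JSON object that holds its "api" and its "payload", one argument or row to a line. step_arm: Moves the arm, as the interface text tells. Its arguments: {"type":"object","properties":{"deltas":{"type":"array","items":{"type":"array","items":{"type":"array","items":{"type":"number"}}}},"grip":{"type":"number"},"grip_force":{"type":"number"}},"required":["deltas"]}

```bash
mkdir -p pics; cat > h.py <<'E'
import numpy as np, cv2
from station import manip, eyes
def ray(c,p):
    d=np.array([(p[0]-c["cx"])/c["fx"],(p[1]-c["cy"])/c["fy"],1.0])
    return np.array(c["origin"]),np.array(c["orientation"])@d
def atz(c,p,z):
    o,d=ray(c,p); return o+d*(z-o[2])/d[2]
def proj(c,P):
    q=np.array(c["orientation"]).T@(np.array(P)-np.array(c["origin"])); return [c["fx"]*q[0]/q[2]+c["cx"],c["fy"]*q[1]/q[2]+c["cy"]]
def save(c,n): cv2.imwrite("pics/"+n,cv2.cvtColor(np.array(c["pixels"]),cv2.COLOR_RGB2BGR))
E
python3 - <<'E'
from h import *
ims=[]
for n in ["top","scene"]:
    c=eyes.camera(n); save(c,n+"1.png"); print(n,np.round(c["origin"],3),c["fx"])
    for k in ["wide_pot","wide_post","narrow_post"]:
        for r in eyes.spot_point(k,c): print(k,np.round(r["point"],1),round(r["score"],2),np.round(atz(c,r["point"],{"wide_pot":0,"wide_post":.1515,"narrow_post":.1715}[k]),3))
    for r in eyes.search_frame("wide_pot",c): print("rect",np.round(r["rect"]),r["score"])
E
```

```text
top [ 0.325 -0.04   0.985] 417.3045702475239
wide_pot [394.7 308. ] 0.92 [ 0.162 -0.325  0.   ]
wide_pot [329.6 134.6] 0.62 [ 0.572 -0.175  0.   ]
wide_post [359.8 152.9] 0.6 [ 0.497 -0.215  0.151]
wide_post [401.2 352.7] 0.57 [ 0.1   -0.292  0.151]
narrow_post [158.7 171.1] 0.85 [0.456 0.184 0.172]
rect [356. 272. 451. 364.] 0.85
rect [297.  84. 380. 172.] 0.77
scene [ 0.964 -0.352  1.106] 457.9391887766877
wide_pot [270.8 312.4] 0.79 [ 0.572 -0.185  0.   ]
wide_pot [163.7 219.2] 0.55 [ 0.179 -0.329  0.   ]
wide_post [158.6 160.6] 0.9 [ 0.101 -0.281  0.151]
wide_post [248.1 267.5] 0.6 [ 0.505 -0.205  0.151]
narrow_post [377.8 181.5] 0.62 [0.451 0.189 0.172]
rect [121. 152. 195. 237.] 0.79
rect [235. 262. 308. 343.] 0.77
```

View pics/top1.png

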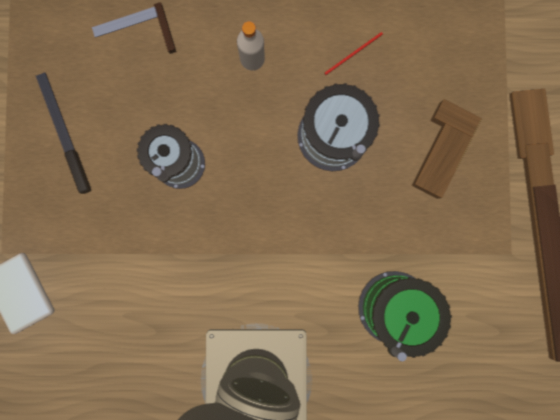

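View pics/scene1.png

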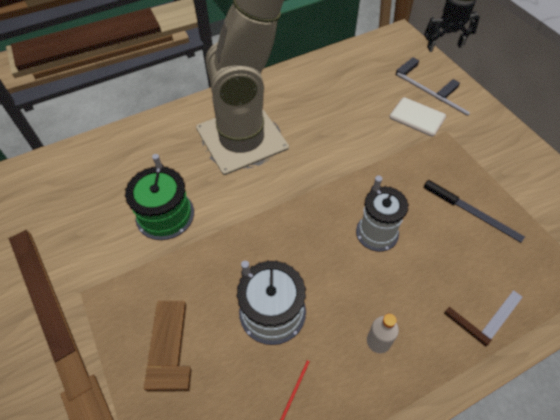

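The candidates for wide_pot are the silver can at top (342,121) / scene (271,293) and the green one at top (412,318) / scene (156,190). The silver one fits, because the green is the look-alike to leave alone. The narrow pot is at top (164,151), with its post at (157,172). I'll rectify a crop of the silver pot's lid plane to confirm.

```bash
python3 - <<'E'
from h import *
out=[]
for n in ["top","scene"]:
    c=eyes.camera(n)
    # rectified view of plane z=.130: 300px = 0.2 m, up=+x, left=+y
    C=np.array([.572,-.18]); W=np.float32([[0,0],[400,0],[400,400],[0,400]])
    P=[proj(c,[C[0]+(200-v)/2000,C[1]+(200-u)/2000,.130]) for u,v in W]
    H=cv2.getPerspectiveTransform(np.float32(P),W)
    out.append(cv2.warpPerspective(np.array(c["pixels"]),H,(400,400),flags=cv2.INTER_CUBIC))
    im=out[-1]
    # bright lid disc centre
    m=((im.min(2)>130)).astype(np.uint8)
    cs,_=cv2.findContours(m,cv2.RETR_EXTERNAL,cv2.CHAIN_APPROX_NONE)
    k=max(cs,key=cv2.contourArea); (x,y),r=cv2.minEnclosingCircle(k)
    e=cv2.fitEllipse(cv2.convexHull(k)); print(n,"lid",e,(x,y,r),"world",C+(200-np.array([e[0][1],e[0][0]]))/2000)
cv2.imwrite("pics/rect.png",cv2.cvtColor(np.hstack(out),cv2.COLOR_RGB2BGR))
E
```

```text
top lid ((202.10032653808594, 210.06558227539062), (216.6445770263672, 226.14093017578125), 153.07525634765625) (202.80392456054688, 214.5762481689453, 116.29867553710938) world [ 0.56696721 -0.18105016]
scene lid ((202.84805297851562, 197.45339965820312), (221.12901306152344, 222.56361389160156), 124.30782318115234) (202.74044799804688, 197.03956604003906, 112.22779083251953) world [ 0.5732733  -0.18142403]
```

View pics/rect.png

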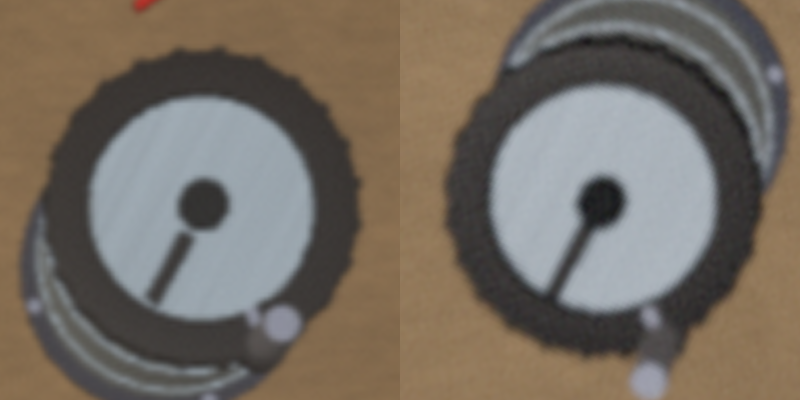

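The crop confirms the silver wide pot: plug at (203,204), rib tip at (153,302) and post at (260,345), with the post counter-clockwise of the rib. The axis is about (0.571,-0.181), the rib bearing about 152° and the post bearing about 202°, so the collar angle is about 0.87 rad.

```bash
python3 - <<'E'
from h import *
s=manip.state(); print(s["clock"],np.round(s["ee_pos"],3),np.round(s["ee_rot"],3).tolist())
E
```

```text
0.6 [0.175 0.6   0.245] [[-0.96, 0.28, -0.0], [0.28, 0.96, 0.0], [0.0, 0.0, -1.0]]
```

>>> {"api": "step_arm", "payload": {
  "deltas": [
    [[0.031,-0.027,0.005,0,0,-0.1],[0.062,-0.054,0.01,0,0,-0.2],[0.093,-0.081,0.015,0,0,-0.3],[0.124,-0.108,0.02,0,0,-0.4],[0.155,-0.135,0.025,0,0,-0.5],[0.186,-0.162,0.03,0,0,-0.6],[0.217,-0.189,0.03,0,0,-0.7],[0.248,-0.216,0.03,0,0,-0.8],[0.279,-0.243,0.03,0,0,-0.9],[0.31,-0.27,0.03,0,0,-1.0]]
  ],
  "grip": 0
}}

```text
clock: 1.6
ee_pos: [0.4861, 0.3288, 0.2756]
ee_rot: [[-0.279, 0.96, 0.0], [0.96, 0.279, 0.0], [0.0, 0.001, -1.0]]
contact_force: [-0.2, 0.7, -0.5]
opening: 0.0854
grip_force: 0.0
```

>>> {"api": "step_arm", "payload": {
  "deltas": [
    [[0.002,-0.042,0,0,0,-0.1],[0.004,-0.084,0,0,0,-0.2],[0.006,-0.126,0,0,0,-0.3],[0.008,-0.168,0,0,0,-0.4],[0.01,-0.21,0,0,0,-0.5],[0.012,-0.252,0,0,0,-0.6],[0.014,-0.294,0,0,0,-0.7],[0.015,-0.336,0,0,0,-0.8],[0.016,-0.378,0,0,0,-0.9],[0.016,-0.42,0,0,0,-1.0]]
  ]
}}

```text
clock: 2.6
ee_pos: [0.5008, -0.0917, 0.2757]
ee_rot: [[0.657, 0.754, 0.001], [0.754, -0.657, 0.0], [0.001, 0.0, -1.0]]
contact_force: [1.1, 0.0, 0.2]
opening: 0.0852
grip_force: 0.0
```

>>> {"api": "step_arm", "payload": {
  "deltas": [
    [[0,-0.04,0,0,0,-0.12],[0,-0.08,0,0,0,-0.24],[0,-0.12,0,0,0,-0.36],[0,-0.12,0,0,0,-0.48],[0,-0.12,0,0,0,-0.48],[0,-0.12,0,0,0,-0.48]]
  ]
}}

```text
clock: 3.2
ee_pos: [0.5012, -0.2091, 0.2753]
ee_rot: [[0.928, 0.373, -0.0], [0.373, -0.928, 0.0], [0.0, -0.0, -1.0]]
contact_force: [-0.3, 1.3, 0.2]
opening: 0.0858
grip_force: 0.0
```

```bash
python3 - <<'E'
from h import *
s=manip.state(); print(s["clock"],np.round(s["ee_pos"],4),np.round(s["ee_rot"],3).tolist(),np.round(s["qpos"],2),s["contact_force"])
c=eyes.camera("wrist"); save(c,"w1.png")
print(np.round(c["origin"],3))
for k,z in [("wide_pot",0),("wide_post",.1515)]:
    for r in eyes.spot_point(k,c): print(k,np.round(r["point"],1),round(r["score"],2),np.round(atz(c,r["point"],z),4))
print([proj(c,[.571,-.1815,.135]),proj(c,[.501,-.210,.174])])
E
```

```text
3.2 [ 0.5012 -0.2091  0.2753] [[0.928, 0.373, -0.0], [0.373, -0.928, 0.0], [0.0, -0.0, -1.0]] [-0.41  0.15  0.81  1.67 -0.11  1.37 -0.77] [-0.29502605  1.29551972  0.20064596]
[ 0.577 -0.18   0.404]
wide_pot [285.5 103.4] 0.66 [ 0.5716 -0.1813  0.    ]
wide_pot [270.5 391.8] 0.62 [ 0.1635 -0.3199  0.    ]
wide_post [288.5 204. ] 0.76 [ 0.5036 -0.2115  0.1515]
[[np.float64(285.1471735867988), np.float64(106.57905775139297)], [np.float64(285.5056462005567), np.float64(215.5599484356189)]]
```

View pics/w1.png

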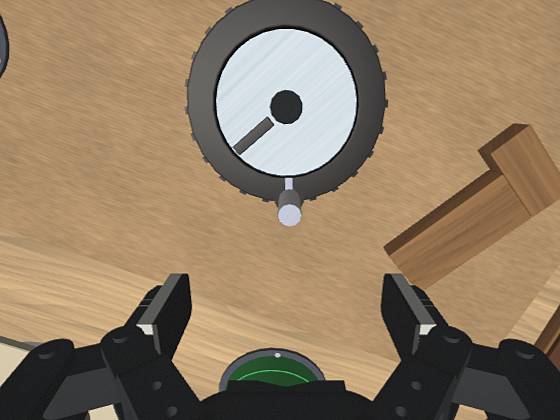

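The wrist view shows the plug at (286,107), the rib from (271,121) to (236,151) and the post top at (290,215). I'll compute the angles from these, using detected contours for the rib.

```bash
cat >> h.py <<'E'
def lid(c):
    # lid disc edge, plug and rib from the wrist picture
    im=np.array(c["pixels"]); q=proj(c,[.571,-.181,.125]); m=(im.min(2)>150).astype(np.uint8)
    cs,_=cv2.findContours(m,cv2.RETR_CCOMP,cv2.CHAIN_APPROX_NONE)
    k=max(cs,key=lambda k:cv2.contourArea(k)*(cv2.pointPolygonTest(cv2.convexHull(k),q,False)>0)); hull=cv2.convexHull(k)
    W=np.float32([atz(c,p[0],.125)[:2] for p in hull]); (e,ax,_)=cv2.fitEllipse(W*1000)
    C=np.array(e)/1000
    z=np.zeros(m.shape,np.uint8); cv2.fillPoly(z,[hull],1)
    v,u=np.nonzero((im.max(2)<110)&(cv2.erode(z,np.ones((3,3)))>0))
    P=np.array([atz(c,p,.130)[:2] for p in zip(u,v)]); r=np.linalg.norm(P-C,axis=1)
    d=P[(r>.019)&(r<.047)]-C
    # keep rib side only
    a=np.unwrap(np.arctan2(d[:,1],d[:,0])%(2*np.pi)); med=np.median(a); s=abs(a-med)<.35
    return C,np.array(ax),np.degrees(np.arctan2(*d[s].mean(0)[::-1])),s.sum()
def topdisc(c,px):
    return atz(c,px,.174)[:2]
E
python3 - <<'E'
from h import *
c=eyes.camera("wrist"); C,ax,rib,n=lid(c); print(C,ax,rib,n)
for p in [(271,121),(236,151)]: print(atz(c,p,.13))
for C0 in (C,atz(c,(286,107),.135)[:2]):
    P=topdisc(c,(290,215)); d=P-C0; print(C0,P,np.hypot(*d),np.degrees(np.arctan2(*d[::-1]))%360)
E
```

```text
[ 0.57098364 -0.18210861] [111.58553314 111.85394287] 151.84823160011416 384
[ 0.55658372 -0.17498736  0.13      ]
[ 0.52362286 -0.15688949  0.13      ]
[ 0.57098364 -0.18210861] [ 0.50268344 -0.21271437] 0.07484403844082119 204.13745497226307
[ 0.57106228 -0.18208002] [ 0.50268344 -0.21271437] 0.07492749310826684 204.13281449970827
```

>>> {"api": "step_arm", "payload": {
  "deltas": [
    [[0.0015,-0.0036,0,0,0,0.037],[0.0015,-0.0036,-0.03,0,0,0.037],[0.0015,-0.0036,-0.06,0,0,0.037],[0.0015,-0.0036,-0.09,0,0,0.037],[0.0015,-0.0036,-0.11,0,0,0.037],[0.0015,-0.0036,-0.122,0,0,0.037],[0.0015,-0.0036,-0.122,0,0,0.037],[0.0015,-0.0036,-0.122,0,0,0.037]]
  ]
}}

```text
clock: 4.2
ee_pos: [0.503, -0.2136, 0.1542]
ee_rot: [[0.915, 0.404, 0.001], [0.404, -0.915, -0.0], [0.001, 0.001, -1.0]]
contact_force: [0.2, -0.9, 1.0]
opening: 0.0854
grip_force: 0.0
```

>>> {"api": "step_arm", "payload": {
  "deltas": [
    [[0,0,0,0,0,0],[0,0,0,0,0,0],[0,0,0,0,0,0],[0,0,0,0,0,0],[0,0,0,0,0,0],[0,0,0,0,0,0],[0,0,0,0,0,0],[0,0,0,0,0,0]]
  ],
  "grip": 1,
  "grip_force": 25
}}

```text
clock: 5.0
ee_pos: [0.5025, -0.2135, 0.1535]
ee_rot: [[0.915, 0.403, 0.0], [0.403, -0.915, 0.0], [0.0, -0.0, -1.0]]
contact_force: [-1.7, 2.6, 5.4]
opening: 0.0173
grip_force: 25.4
```

>>> {"api": "step_arm", "payload": {
  "deltas": [
    [[-0.0025,0.0061,0,0,0,-0.087],[-0.0044,0.0123,0,0,0,-0.175],[-0.0058,0.0187,0,0,0,-0.262],[-0.0066,0.0252,0,0,0,-0.349],[-0.0068,0.0318,0,0,0,-0.436],[-0.0065,0.0383,0,0,0,-0.524],[-0.0055,0.0448,0,0,0,-0.611],[-0.0041,0.0511,0,0,0,-0.698],[-0.0021,0.0574,0,0,0,-0.785],[0.0005,0.0634,0,0,0,-0.873]]
  ]
}}

```text
clock: 6.0
ee_pos: [0.502, -0.1498, 0.1535]
ee_rot: [[0.895, -0.446, -0.002], [-0.446, -0.895, 0.001], [-0.003, 0.0, -1.0]]
contact_force: [-9.1, 3.2, 11.2]
opening: 0.0171
grip_force: 26.1
```

>>> {"api": "step_arm", "payload": {
  "deltas": [
    [[0,0,0,0,0,0],[0,0,0,0,0,0],[0,0,0,0,0,0]]
  ]
}}

```text
clock: 6.3
ee_pos: [0.5023, -0.1491, 0.1535]
ee_rot: [[0.897, -0.442, -0.002], [-0.442, -0.897, 0.002], [-0.003, -0.001, -1.0]]
contact_force: [-8.8, 5.9, 12.3]
opening: 0.0175
grip_force: 26.2
```

```bash
python3 - <<'E'
from h import *
s=manip.state(); p=np.array(s["ee_pos"]); d=p[:2]-[.571,-.182]
print(s["clock"],p,np.hypot(*d),np.degrees(np.arctan2(d[1],d[0])),np.degrees(np.arctan2(s["ee_rot"][1][1],s["ee_rot"][0][1])),s["opening"],s["contact_force"])
c=eyes.camera("wrist"); save(c,"w2.png"); print(proj(c,[*p[:2],.174]))
try: print(lid(c))
except Exception as e: print(e)
E
```

```text
6.3 [ 0.50232862 -0.14906794  0.15348171] 0.07615956304553437 154.3794821790736 -116.21752152977975 0.017503610074184973 [-8.75149652  5.87787306 12.2647232 ]
[np.float64(282.93347403595163), np.float64(321.5289347566483)]
(array([ 0.57093085, -0.18214456]), array([111.74555969, 112.22240448]), np.float64(152.02376554035496), np.int64(1042))
```

View pics/w2.png

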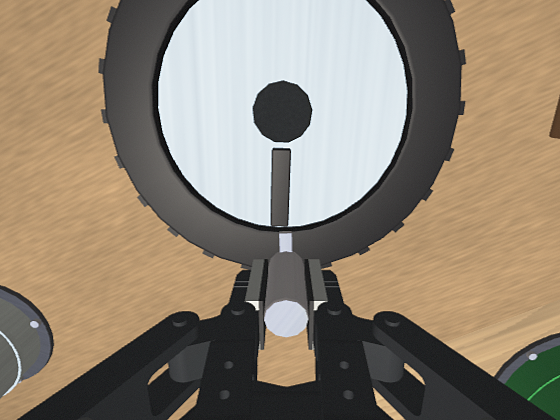

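The post top is at (286,318), held between the pads. The rib runs from (281,150) to (279,225) and the collar tongue is at (286,242), so about 2–3° remain.

```bash
python3 - <<'E'
from h import *
c=eyes.camera("wrist"); C,_,rib,_=lid(c)
for p,z in [((286.2,318.5),.174),((286.3,242),.131)]:
    P=atz(c,p,z)[:2]; d=P-C; print(P,np.hypot(*d),np.degrees(np.arctan2(d[1],d[0])),rib)
E
```

```text
[ 0.50301569 -0.15082401] 0.07480642517357414 155.22843831656564 151.97371686523712
[ 0.51458389 -0.1565459 ] 0.0619061703058663 155.55079580143078 151.97371686523712
```

>>> {"api": "step_arm", "payload": {
  "deltas": [
    [[0.001,0.002,0,0,0,-0.03],[0.0019,0.0039,0,0,0,-0.057],[0.0019,0.0039,0,0,0,-0.057],[0.0019,0.0039,0,0,0,-0.057],[0.0019,0.0039,0,0,0,-0.057]]
  ]
}}

```text
clock: 6.9
ee_pos: [0.5041, -0.1455, 0.1535]
ee_rot: [[0.87, -0.492, -0.002], [-0.492, -0.87, 0.002], [-0.003, -0.0, -1.0]]
contact_force: [-9.3, 5.1, 12.8]
opening: 0.0172
grip_force: 26.2
```

```bash
cat >> h.py <<'E'
def post(c):
    # bright post-top disc nearest its expected place
    im=np.array(c["pixels"]); C,_,rib,_=lid(c); a=np.radians(rib+1)
    q=np.array(proj(c,[C[0]+.075*np.cos(a),C[1]+.075*np.sin(a),.174])); R=.009*c["fx"]/(c["origin"][2]-.174)
    m=(im.min(2)>165).astype(np.uint8); yy,xx=np.mgrid[:m.shape[0],:m.shape[1]]
    m[np.hypot(xx-q[0],yy-q[1])>1.8*R]=0
    m=cv2.morphologyEx(m,cv2.MORPH_OPEN,np.ones((9,9),np.uint8))
    cs,_=cv2.findContours(m,cv2.RETR_EXTERNAL,cv2.CHAIN_APPROX_NONE); k=max(cs,key=cv2.contourArea)
    (x,y),r=cv2.minEnclosingCircle(k); d=atz(c,(x,y),.174)[:2]-C
    return (x,y),r,R,np.hypot(*d),np.degrees(np.arctan2(d[1],d[0]))-rib
E
python3 - <<'E'
from h import *
c=eyes.camera("wrist"); print(lid(c),post(c)); s=manip.state(); print(s["contact_force"],s["ee_pos"])
cv2.imwrite("pics/w3.png",cv2.resize(cv2.cvtColor(np.array(c["pixels"])[80:380,160:400],cv2.COLOR_RGB2BGR),None,fx=2,fy=2))
E
```

```text
(array([ 0.57095312, -0.18216833]), array([111.8190155 , 112.17546082]), np.float64(151.97183917411817), np.int64(1035)) ((285.5, 318.5), 21.272146224975586, np.float64(27.657673777324998), np.float64(0.0748129844456592), np.float64(0.05091901852676983))
[-8.45940908  5.21562544 11.80489708] [ 0.50410784 -0.14551312  0.15348547]
```

View pics/w3.png

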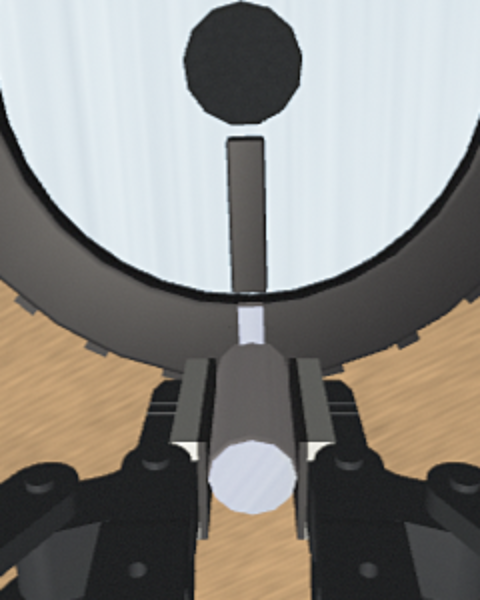

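The crop shows the rib, the tongue at (251,325) and the post in line; measured error is about 0.05°. Next I let go and rise.

>>> {"api": "step_arm", "payload": {
  "deltas": [
    [[0,0,0,0,0,0],[0,0,0,0,0,0],[0,0,0,0,0,0],[0,0,0,0,0,0],[0,0,0,0,0,0],[0,0,0,0,0,0],[0,0,0,0,0,0],[0,0,0,0,0,0]]
  ],
  "grip": 0
}}

```text
clock: 7.75
ee_pos: [0.5049, -0.1463, 0.1533]
ee_rot: [[0.87, -0.493, -0.0], [-0.493, -0.87, -0.0], [0.0, 0.0, -1.0]]
contact_force: [-0.2, -0.1, 0.7]
opening: 0.0856
grip_force: 0.0
```

>>> {"api": "step_arm", "payload": {
  "deltas": [
    [[0,0,0.02,0,0,0],[0,0,0.045,0,0,0],[0,0,0.07,0,0,0],[0,0,0.1,0,0,0],[0,0,0.12,0,0,0],[0,0,0.12,0,0,0],[0,0,0.12,0,0,0]]
  ]
}}

```text
clock: 8.45
ee_pos: [0.5049, -0.1462, 0.2731]
ee_rot: [[0.87, -0.493, 0.0], [-0.493, -0.87, 0.0], [0.0, -0.0, -1.0]]
contact_force: [-0.8, 0.1, 0.1]
opening: 0.0855
grip_force: 0.0
```

```bash
python3 - <<'E'
from h import *
c=eyes.camera("wrist"); print(lid(c),post(c)); s=manip.state(); print(s["clock"],s["contact_force"],s["ee_pos"],s["opening"])
save(c,"w4.png")
t=eyes.camera("top"); print([ (r["point"],r["score"]) for r in eyes.spot_point("narrow_post",t)])
E
```

```text
(array([ 0.57090454, -0.18209515]), array([111.50018311, 111.84714508]), np.float64(152.1843039874635), np.int64(360)) ((285.5, 217.0), 11.236202239990234, np.float64(13.127426637399719), np.float64(0.07506704850132032), np.float64(-0.18156988483394798))
8.5 [ 0.11422232  0.04853437 -0.02828458] [ 0.50457347 -0.14609258  0.2725537 ] 0.08501554646284197
[([159.2, 170.6], 0.84)]
```

View pics/w4.png

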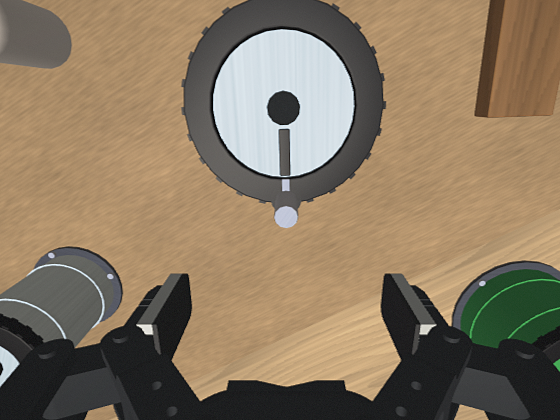

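The post at (286,217) lines up with the rib (284,152) to within about 0.2°, the gripper is clear, and the narrow post hasn't moved.

```bash
python3 -c "
from station import manip
print(manip.hand_in())"
```

```text
the job is handed in; nothing more can be done
None
```

The wide pot's collar is turned clockwise until its post lines up with the rib (about 0.2° off by the last picture) and released, the narrow pot's post has not moved, and the job was handed in at about 8.5 s.

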